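Measure a shoe last on the sizing stick

ROBOT

A 6-joint arm with a two-finger parallel gripper is mounted at the origin on the work surface. World frame = base frame: x ahead of the robot, y to its left, z up, the work surface at z = 0. Lengths are in m, angles in degrees, forces in N, time in s.
With the tool pointing down it reaches from about 0.425 to 0.95 m from the base axis. Payload 3.5 kg.
Tool frame: the origin (TCP) lies between the finger pads; the fingertips stand 17 mm ahead of it and the grasp point (between the pads) lies 2 mm behind it; z points along the fingers, y is the line along which they close (so a half turn about z gives the same grasp; the last joint's range is limited). The gripper opens to 85 mm and grips with 20 to 120 N. Pads are 22 mm wide; open, the fingers measure 114 mm over their backs; the gripper's body (76 mm by 85 mm) begins 54 mm behind the grasp point. The pads swing forward as they close: fully open they stand 13 mm farther back than shut.
Start: joints at [55.634, 16.404, 90.338, -0, 73.258, -8.594], TCP at [0.293, 0.608, 0.248] pointing down, gripper open.
Joint ranges: [-158.93, 158.93], [-51.34, 127.21], [12.03, 142.37], [-87.48, 267.48], [13.55, 161.25], [-162.69, 162.69]. Speed limits (degrees/s): [159.86, 159.86, 180, 180, 180, 180].

INTERFACE

Orientations are given as a 3x3 rotation matrix whose columns are the frame's x, y, z axes.
In Python, from bench import env gives the robot as it stands.
- The arm moves only by the shell command python3 -m inch 'ROWS' [FORCE]. ROWS is a JSON object of lists of equal length, an entry for each row: "claw": the closure, from 0 (fully open) to 1 (shut); "offset": the shift along the tool's x, y, z in mm, a list of three; "dr": the turn, a rotation vector about the tool's x, y, z in rad, a list of three. A call has 1 to 5 rows; each row is the pose to reach, as a shift and turn from the pose commanded when the call began, along the tool's axes at that moment; what a row does not reach only later rows make up. A row lasts 1/8 s, in which the tool goes at most 62.5 mm and 10.7 degrees, less where a joint would pass 70% of its speed; a pose out of reach is approached as far as the arm can. A call with a gripper value outside its range is refused whole. The fingers move at their own pace and stop on an object; FORCE is the grip in N (left out, the last holds). Time passes only in rows, so rows that repeat a pose let the fingers close. It gives the time, the measured TCP pose, the force, the opening and the grip force at its end, in the units of the state.
- env.get_obs(): the state, without advancing time (a new reading comes with each control period).
- env.read_camera(name): name is "scene" or "top"; returns a dict with "frame" (420x560x3 uint8, blue, green, red), "depth" (420x560 float32, m along the optical axis (not along the pixel's ray), 0 where there is no reading), "fov_y" (degrees; the focal length in pixels is half the picture's height over the tangent of half this angle, whatever the lens; pixels are square), "cx", "cy" (the principal point, pixels), "origin" and "attitude" of the camera in the world. Camera axes: x right, y down, z forward; pixel columns grow to the right and rows downward; lengths in m; the calibration is good to about 2 mm. A picture is of the moment at which its call begins.
- env.job_done(): hands the job in; it is judged then, once.
Trained networks look in the newest picture that a camera, given by its name, has taken for a name from the list of things; names that differ only in an ending like _2 or _b are one class to them, and where a whole thing is asked for, a point or a joint stands for the part that bears it (a point fixed in the world has none). Each returns a list of dicts, best first, with "p" (0 to 1); they miss things now and then, are a little off and sometimes report something else, mostly with a low value. They report only what shows in the picture. A call takes as long as a camera call.
- env.masks_of(thing, camera): "pixels" (420x560 bool, what is visible of it).
- env.place_of(thing, camera): "point" ([x, y, z] in m, in the coordinates of the camera as it stood for that picture, good to about 4 mm: a listed point, or the origin of a listed thing).
The state is a dict: "clock": time; "joint_positions": joint angles; "dq": joint speeds; "effort": joint torques, N m; "eef_pos": TCP position; "tool_rot": TCP orientation; "ft_force": force on the tool from outside, world axes, zero at the start; "wrist_torque": the same for the moment, N m; "grip_width": finger opening in m; "gripper_force": force on a finger pad.
Only numpy, scipy, OpenCV 4.12 (cv2) and the standard library are available. Lean on these libraries where they do the work, as an engineer would, in place of code of your own. Each camera call takes 0.05 s, during which the arm holds its last target. There are 200 camera calls.

TASK

Measure the longer of the two shoe lasts on the sizing stick. Slide the jaw back to make room, stand the last sole down along the middle of the bar with its heel against the fixed stop, then slide the jaw up until it touches the toe, so that the size can be read with the last snug between stop and jaw. Let go and leave it standing there, and leave the other last, the jar, the bottle and the hammer where they are.

Things in the scene. Friction and masses are not known exactly. Their poses are not given: they have to be found in the camera images.
- stick: Sizing stick screwed to the bench: level beech bar 370 mm long, 36 mm wide, its top 45 mm above the bench, on two feet. Origin on the bench under the bar's middle; x along the bar from the fixed stop to the free end, y across, z up. The fixed stop near the -x end is an aluminium plate 54 mm wide, 12 mm thick, rising 64 mm above the bar; its flat face looks to +x, at x = -150 mm.
- stop_face (a point): Point on the face of the fixed stop, on the bar's centreline at the height of the bar's top. Axes as stick.
- jaw (a joint): Position of the sliding jaw in m: clear distance from the stop's face to the jaw's face, 0 to 0.25, growing towards the stick's +x. It starts at 0.05 to 0.13, too near the stop for the last. The jaw stays where it is left: friction holds it with about 4 N, it has no lock or spring.
- jaw_face (a point): Point on the jaw's flat face that looks at the stop, on the bar's centreline at the height of its top; axes as stick. The jaw is an upright aluminium plate 12 mm thick (from the face towards +x), 50 mm wide, rising 80 mm above the bar; behind it a carriage 44 mm long, 56 mm wide, 11 mm high rides on the bar, with a gusset to 35 mm.
- jaw_top (a point): Centre of the top edge of the jaw's upright plate, 6 mm behind its face and 80 mm above the bar (125 mm above the bench). The plate can be pinched here from above, across its 12 mm or its 50 mm.
- long_last: The longer shoe last (foot-shaped plastic form), 192 mm long, 78 high, about 0.4 kg, standing on its sole. Origin in the sole plane at mid length; x heel to toe, z up. Flat sole from the heel to x = 40 mm, then rising 12 mm to the toe; 40 to 70 mm wide, so it overhangs the bar. Widest 74 mm at x = 36. Centre of mass near x = -14, z = 28. Slides on the bar under 2 to 4 N.
- long_last_heel (a point): Rearmost point of the long last (x = -96 mm, 20 mm above its sole).
- long_last_toe (a point): Foremost point of the long last (x = 96 mm, 15.5 mm above its sole). Behind it the last is 32 mm high at x = 76 mm and 46 mm high at x = 36 mm.
- long_last_comb (a point): On top of the long last's comb, its highest part, at the best place to grip (x = -22 mm, 78 mm above the sole). The comb is 34 mm wide along the last's y with upright sides, from x = -82 to -8 mm and z = 45 to 78 mm.
- short_last: The shorter last, same shape and plastic at 0.79 of the size: 152 mm long, 58 mm wide, 62 mm high, standing on the bench. Origin in the sole plane at mid length, x towards the toe. To be left alone.
- glue_jar: White jar with a green lid, 84 mm across, 115 mm high, standing on the bench; origin at the middle of its base. To be left alone.
- solvent_bottle: Blue bottle, 64 mm across, 150 mm high, standing on the bench; origin at the middle of its base. To be left alone.
- hammer: Cobbler's hammer lying on the bench beyond the stick, 255 mm long, 29 mm high; origin under the middle of its length, x along the handle towards the head. To be left alone.

How it is judged:
By the outcome, as a careful person would: the job done as asked, in the order asked, and still so for the second after the job is handed in, with the robot touching nothing.
It also fails if it takes over 59 s, if anything falls off the work surface, if the arm or the gripper's body presses on something with over 40 N, if the wrist force passes 120 N, or if a joint passes its speed limit or range.

## Working session

There is one attempt and no reset: what is moved stays moved. The work goes in short steps, Python scripts to look and compute and a shell command to move; the robot and the scene stay as the last step left them, time stands still between calls to the robot, and variables do not carry over. Pictures are saved under pics/ and viewed, at most 10 in all, crops included, and the job is handed in when it is done.

```bash
ls; mkdir -p pics
cat > h.py <<'E'
import numpy as np, cv2, sys
from bench import env
np.set_printoptions(precision=4,suppress=True)
def cam(n):
    c=env.read_camera(n); c['R']=np.array(c['attitude']); c['o']=np.array(c['origin']); c['f']=210/np.tan(np.radians(c['fov_y']/2)); return c
def w(c,p): return c['o']+c['R']@np.array(p)
def cloud(c,m):
    v,u=np.nonzero(m&(c['depth']>0)); z=c['depth'][v,u]
    return np.c_[(u-c['cx'])/c['f']*z,(v-c['cy'])/c['f']*z,z]@c['R'].T+c['o']
def px(c,P):
    q=c['R'].T@(np.array(P)-c['o']); return (q[:2]/q[2]*c['f']+[c['cx'],c['cy']]).round()
E
python3 - <<'E'
from h import *
for n in ("scene","top"):
    c=cam(n); cv2.imwrite(f"pics/a_{n}.png",c['frame']); print(n,c['R'].shape,c['o'],c['fov_y'],c['R'][:,2])
    for t in "stick stop_face jaw_face jaw_top long_last long_last_heel long_last_toe long_last_comb short_last glue_jar solvent_bottle hammer".split():
        print(t,[(round(d['p'],2),w(c,d['point']),px(c,w(c,d['point']))) for d in env.place_of(t,n)[:2]])
s=env.get_obs(); print(s['clock'],s['eef_pos'],s['tool_rot'])
E
```

```text
pics
scene (3, 3) [1.0912 0.7635 1.0195] 52.11852419100418 [-0.3792 -0.5944 -0.7092]
stick [(0.98, array([0.6076, 0.0035, 0.0014]), array([280., 243.]))]
stop_face [(0.97, array([ 0.5851, -0.1438,  0.042 ]), array([263., 204.]))]
jaw_face []
jaw_top [(0.55, array([ 0.5942, -0.0629,  0.1292]), array([273., 200.]))]
long_last [(0.93, array([ 0.452 ,  0.1245, -0.0002]), array([342., 250.])), (0.51, array([0.4849, 0.2193, 0.0134]), array([353., 272.]))]
long_last_heel [(0.71, array([0.4145, 0.0404, 0.0194]), array([336., 224.]))]
long_last_toe [(0.85, array([0.4842, 0.2172, 0.0136]), array([353., 271.])), (0.4, array([ 0.5484, -0.3959, -0.0001]), array([238., 169.]))]
long_last_comb [(0.67, array([0.4453, 0.105 , 0.078 ]), array([343., 228.]))]
short_last [(0.9, array([ 0.4456, -0.1592, -0.0012]), array([295., 196.]))]
glue_jar [(0.57, array([0.5327, 0.4148, 0.0067]), array([384., 332.]))]
solvent_bottle [(0.61, array([ 0.5474, -0.3963,  0.    ]), array([238., 169.])), (0.45, array([ 0.5965, -0.0604,  0.1272]), array([273., 201.]))]
hammer [(0.96, array([ 0.7729,  0.0317, -0.0021]), arra
[... 600 characters left out ...]
([211., 251.]))]
long_last_comb [(0.65, array([0.4473, 0.0994, 0.0808]), array([248., 266.])), (0.6, array([ 0.5982, -0.0667,  0.0463]), array([304., 214.]))]
short_last [(0.95, array([ 0.4487, -0.161 , -0.0036]), array([334., 263.]))]
glue_jar [(0.62, array([ 0.5342,  0.4061, -0.001 ]), array([151., 238.]))]
solvent_bottle [(0.72, array([ 0.5516, -0.4022,  0.0021]), array([411., 229.])), (0.39, array([0.4439, 0.103 , 0.0795]), array([246., 267.]))]
hammer [(0.84, array([ 0.7764,  0.0284, -0.0039]), array([272., 160.])), (0.35, array([ 0.5366,  0.4051, -0.0011]), array([151., 237.]))]
1.3 [0.2934 0.6079 0.2483] [[-0.9005  0.4348 -0.    ]
 [ 0.4348  0.9005 -0.    ]
 [-0.     -0.     -1.    ]]
```

View pictures.

View pics/a_scene.png

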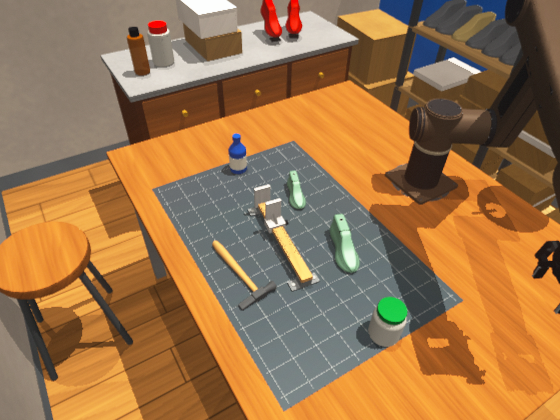

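View pics/a_top.png

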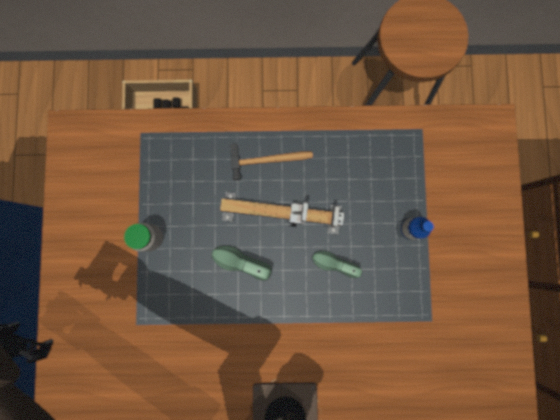

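The pictures agree with the networks: in the top view the stick runs from (222,207) to the stop at (338,215), with the jaw at (303,212). The long last's comb is at about (250,267) and its toe at (217,255). The short last is at (336,264). Next I refine with depth.

Run:
```python
from h import *
def line(P):
    m=P[:,:2].mean(0); d=np.linalg.svd(P[:,:2]-m,full_matrices=False)[2][0]; d*=np.sign(d[1]); t=(P[:,:2]-m)@d; s=(P[:,:2]-m)@np.array([-d[1],d[0]])
    return m,np.degrees(np.arctan2(d[1],d[0])),np.percentile(t,[1,99]),np.percentile(s,[1,99])
for n in ("scene","top"):
    c=cam(n)
    for t in ("stick","jaw","long_last"):
        r=env.masks_of(t,n)
        if not r: print(t,'none');continue
        P=cloud(c,r[0]['pixels']); z=P[:,2]
        print(n,t,r[0]['p'],len(P),'z',np.percentile(z,[1,50,99]))
        for a,b in {'stick':[(.040,.050),(.1,.114)],'jaw':[(.12,.13)],'long_last':[(.072,.084),(.005,.09)]}[t]:
            Q=P[(z>a)&(z<b)]
            if len(Q)>5:
                print('  ',a,b,len(Q),*line(Q),'ymin/max',Q[:,1].min(),Q[:,1].max())
```

```text
scene stick 0.8 2055 z [-0.0018  0.0449  0.1253]
   0.04 0.05 797 [0.6145 0.059 ] 83.33932514181924 [-0.2081  0.1275] [-0.0231  0.036 ] ymin/max -0.15799626477157047 0.1897687139944182
   0.1 0.114 120 [ 0.5922 -0.1095] 80.49131115933356 [-0.0483  0.0568] [-0.0254  0.0262] ymin/max -0.15863484593889277 -0.049149684105640024
scene jaw 0.88 474 z [0.038  0.0668 0.1268]
   0.12 0.13 45 [ 0.6003 -0.0585] 173.058174910453 [-0.0209  0.0237] [-0.0054  0.0052] ymin/max -0.06551940024542469 -0.05144177686208462
scene long_last 0.91 1094 z [0.0011 0.0403 0.08  ]
   0.072 0.084 215 [0.44   0.0904] 68.16603369202977 [-0.0456  0.0426] [-0.0153  0.0166] ymin/max 0.04309094504854982 0.13414700690192027
   0.005 0.09 1075 [0.4655 0.1389] 71.14689996150835 [-0.0977  0.0798] [-0.0273  0.0347] ymin/max 0.03893991515558437 0.21857030436340563
top stick 0.57 1983 z [0.0003 0.0446 0.1262]
   0.04 0.05 1100 [0.6099 0.0274] 82.27741932510457 [-0.177   0.1528] [-0.0178  0.0274] ymin/max -0.15288465743149604 0.18202044346410573
   0.1 0.114 87 [ 0.5858 -0.1528] 142.35544201458316 [-0.0249  0.0557] [-0.0646  0.0174] ymin/max -0.16404253613054515 -0.05840747239266195
top jaw 0.72 300 z [0.0427 0.0569 0.1283]
   0.12 0.13 63 [ 0.5946 -0.0641] 173.76893977127048 [-0.0246  0.0207] [-0.0055  0.0055] ymin/max -0.06892873100578964 -0.05678135052300837
top long_last 0.57 1244 z [-0.0027  0.0406  0.0805]
   0.072 0.084 331 [0.4381 0.0821] 68.36921686357977 [-0.0447  0.0455] [-0.0156  0.0155] ymin/max 0.03525565841072894 0.12776456349908633
   0.005 0.09 1140 [0.4566 0.1225] 69.26730004724878 [-0.0921  0.0898] [-0.0309  0.0341] ymin/max 0.03039992265624585 0.2132967555645321
```

```bash
cat >> h.py <<'E'
from scipy.spatial.transform import Rotation as Ro
YS=83.4; C=np.array([.6065,.002])   # stick yaw and centre
def stick(x,y=0):
    a=np.radians(YS); return C+x*np.array([np.cos(a),np.sin(a)])+y*np.array([-np.sin(a),np.cos(a)])
def goal(xy,z,xyaw):
    "offset (mm, tool axes) and dr to reach xy,z with tool x at yaw xyaw, tool down"
    s=env.get_obs(); R=np.array(s['tool_rot']); a=np.radians(xyaw)
    G=np.array([[np.cos(a),np.sin(a),0],[np.sin(a),-np.cos(a),0],[0,0,-1]])
    print('off',(R.T@(np.r_[xy,z]-s['eef_pos'])*1000).round(1),'dr',Ro.from_matrix(R.T@G).as_rotvec().round(3),'|',s['clock'],np.array(s['eef_pos']),np.array(s['ft_force']).round(1))
E
python3 - <<'E'
from h import *
goal(stick(-.107),.248,YS)
E
python3 -m inch '{"claw":[1,1,1,1,1],"offset":[[-52,-36,0],[-104,-72,0],[-156,-108,0],[-208,-160,0],[-260,-210,0]],"dr":[[0,0,0.18],[0,0,0.36],[0,0,0.54],[0,0,0.72],[0,0,0.9]]}' 30
python3 -c "
from h import *
goal(stick(-.107),.248,YS)"
```

```text
off [-580.5 -510.6    0.3] dr [ 0.    -0.     1.236] | 1.7 [0.2934 0.6079 0.2483] [-0.2  0.9  0.2]
clock: 2.33
eef_pos: [0.4289, 0.3253, 0.2486]
tool_rot: [[-0.214, 0.977, 0.001], [0.977, 0.214, 0.0], [0.0, 0.001, -1.0]]
ft_force: [0.9, 0.5, 1.0]
grip_width: 0.0
gripper_force: 0.0
off [-455.    69.7    0.6] dr [ 0.001 -0.     0.331] | 2.325 [0.4289 0.3253 0.2486] [0.9 0.5 1. ]
```

```bash
python3 -m inch '{"claw":[1,1,1,1,1],"offset":[[-60,9,0],[-120,18,0],[-180,27,0],[-240,36,0],[-300,45,0]],"dr":[[0,0,0.1],[0,0,0.2],[0,0,0.3],[0,0,0.336],[0,0,0.336]]}'
python3 -m inch '{"claw":[1,1,1,1],"offset":[[-60,0,0],[-120,0,0],[-134,-28,0],[-134,-28,0]],"dr":[[0,0,0],[0,0,0],[0,0,0],[0,0,0]]}'
python3 -c "
from h import *
goal(stick(-.107),.1,YS)"
```

```text
clock: 2.95
eef_pos: [0.5385, 0.0424, 0.2488]
tool_rot: [[0.115, 0.993, 0.001], [0.993, -0.115, 0.0], [0.0, 0.001, -1.0]]
ft_force: [0.4, 0.1, 0.8]
grip_width: 0.0
gripper_force: 0.0
clock: 3.45
eef_pos: [0.4938, -0.0866, 0.2482]
tool_rot: [[0.118, 0.993, -0.0], [0.993, -0.118, 0.0], [0.0, -0.0, -1.0]]
ft_force: [-0.5, 0.1, -0.1]
grip_width: -0.0002
gripper_force: 0.0
off [ -5.8 101.8 148.2] dr [-0.    -0.    -0.003] | 3.45 [ 0.4938 -0.0866  0.2482] [-0.5  0.1 -0.1]
```

```bash
python3 -m inch '{"claw":[1,1,1,1,1],"offset":[[-6,60,0],[-6,102,0],[-6,102,60],[-6,102,120],[-6,102,153]],"dr":[[0,0,0],[0,0,0],[0,0,0],[0,0,0],[0,0,0]]}'
python3 -m inch '{"claw":[1,1,1,1],"offset":[[0,0,0],[10,0,0],[20,0,0],[40,0,0]],"dr":[[0,0,0],[0,0,0],[0,0,0],[0,0,0]]}'
python3 -c "
from h import *
goal(stick(.064),.095,YS)"
```

```text
clock: 4.08
eef_pos: [0.5943, -0.1014, 0.0912]
tool_rot: [[0.113, 0.994, -0.005], [0.994, -0.113, 0.002], [0.001, -0.005, -1.0]]
ft_force: [-0.1, -0.4, 0.3]
grip_width: 0.0
gripper_force: 0.0
clock: 4.58
eef_pos: [0.602, -0.0641, 0.0981]
tool_rot: [[0.115, 0.993, 0.006], [0.993, -0.115, -0.004], [-0.003, 0.006, -1.0]]
ft_force: [0.0, -4.4, 1.6]
grip_width: -0.0001
gripper_force: 0.0
off [130.2  -3.2   2.7] dr [ 0.006  0.003 -0.   ] | 4.575 [ 0.602  -0.0641  0.0981] [ 0.  -4.4  1.6]
```

```bash
python3 -m inch '{"claw":[1,1,1,1,1],"offset":[[30,-3,0],[60,-3,0],[85,-3,0],[107,-3,0],[122,-3,0]],"dr":[[0,0,0],[0,0,0],[0,0,0],[0,0,0],[0,0,0]]}'
python3 -m inch '{"claw":[1,1,1,1,1],"offset":[[8,0,0],[11,0,0],[0,0,0],[-8,0,-60],[-8,0,-120]],"dr":[[0,0,0],[0,0,0],[0,0,0],[0,0,0],[0,0,0]]}'
python3 - <<'E'
from h import *
c=cam("top")
for t in ("jaw_face","jaw_top","stop_face","long_last_comb"):
    print(t,[(round(d['p'],2),w(c,d['point']),(w(c,d['point'])[:2]-stick(-.15))@(stick(1)-stick(0))) for d in env.place_of(t,"top")[:1]])
goal([.4465,.105],.2,68.2)
E
```

```text
clock: 5.2
eef_pos: [0.6115, 0.0592, 0.0962]
tool_rot: [[0.114, 0.994, 0.001], [0.994, -0.114, -0.001], [-0.001, 0.001, -1.0]]
ft_force: [-0.2, -4.1, 1.7]
grip_width: -0.0001
gripper_force: 0.0
clock: 5.82
eef_pos: [0.609, 0.0493, 0.2148]
tool_rot: [[0.116, 0.993, -0.004], [0.993, -0.116, 0.002], [0.001, -0.004, -1.0]]
ft_force: [1.2, -0.5, 0.5]
grip_width: -0.0
gripper_force: 0.0
jaw_face [(0.61, array([0.6234, 0.081 , 0.0459]), np.float64(0.2304530166089704))]
jaw_top [(0.59, array([0.621 , 0.0836, 0.1233]), np.float64(0.23277207273558181))]
stop_face [(0.78, array([ 0.5894, -0.1472,  0.0436]), np.float64(-0.0001491543963182004))]
long_last_comb []
off [  36.  -168.4   14.9] dr [-0.001 -0.001  0.265] | 6.075 [0.6096 0.0498 0.2146] [-0.3 -0.4 -0.1]
```

```bash
python3 -m inch '{"claw":[0,0,0,0,0],"offset":[[12,-56,0],[24,-112,15],[36,-168,15],[36,-168,15],[36,-168,15]],"dr":[[0,0,0.1],[0,0,0.2],[0,0,0.265],[0,0,0.265],[0,0,0.265]]}' 60
python3 - <<'E'
from h import *
for n in ("top","scene"):
    c=cam(n); r=env.masks_of("long_last",n)
    for m in r[:1]:
        P=cloud(c,m['pixels']); Q=P[(P[:,2]>.072)&(P[:,2]<.084)]; print(n,m['p'],len(Q),Q[:,:2].mean(0) if len(Q) else '')
    cv2.imwrite(f"pics/b_{n}.png",cv2.resize(c['frame'][150:330,160:400],(720,540)))
goal([.4465,.105],.062,68.2)
E
```

```text
clock: 6.7
eef_pos: [0.4471, 0.1051, 0.1992]
tool_rot: [[0.371, 0.929, -0.001], [0.929, -0.371, 0.0], [-0.0, -0.001, -1.0]]
ft_force: [-0.6, 0.1, 0.4]
grip_width: 0.0855
gripper_force: 0.0
top 0.7 71 [0.4272 0.0507]
off [ -0.5  -2.  138.4] dr [-0. -0. -0.] | 6.9 [0.4486 0.1047 0.2004] [-0.  -0.1  0.1]
```

View pics/b_scene.png

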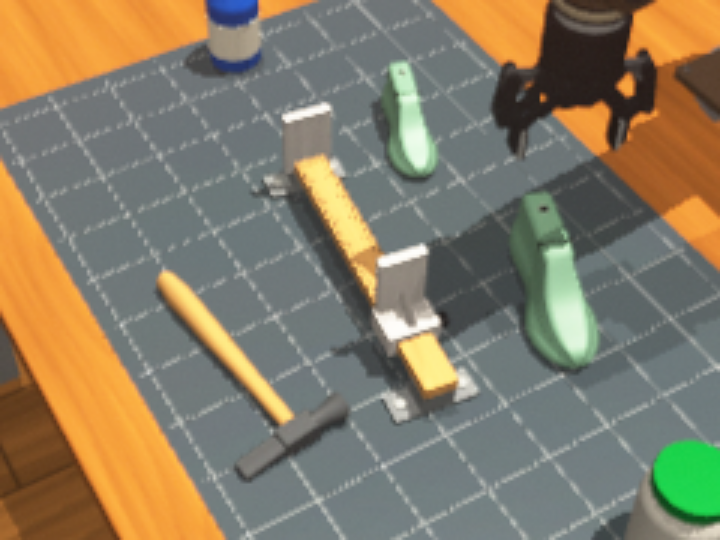

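The jaw is now near the free end (crop 405,285) with the bar clear behind it. The open gripper hangs over the long last's comb (crop 540,210), and everything else stands where it was. Next I descend and grip.

```bash
python3 -m inch '{"claw":[0,0,0,0,0],"offset":[[0,-1,60],[0,-1,100],[0,-1,125],[0,-1,138],[0,-1,138]],"dr":[[0,0,0],[0,0,0],[0,0,0],[0,0,0],[0,0,0]]}'
python3 -m inch '{"claw":[0.4,0.6,1,1,1],"offset":[[0,0,0],[0,0,0],[0,0,0],[0,0,0],[0,0,0]],"dr":[[0,0,0],[0,0,0],[0,0,0],[0,0,0],[0,0,0]]}' 60
```

```text
clock: 7.52
eef_pos: [0.4466, 0.1053, 0.0618]
tool_rot: [[0.371, 0.929, -0.002], [0.929, -0.371, 0.0], [-0.001, -0.001, -1.0]]
ft_force: [-0.3, 0.2, 0.1]
grip_width: 0.0857
gripper_force: 0.0
clock: 8.15
eef_pos: [0.4468, 0.1057, 0.0633]
tool_rot: [[0.371, 0.929, 0.0], [0.929, -0.371, 0.0], [0.0, 0.0, -1.0]]
ft_force: [-2.5, -0.1, 6.2]
grip_width: 0.0336
gripper_force: 59.5
```

```bash
python3 -m inch '{"claw":[1,1,1,1,1],"offset":[[0,0,-15],[0,0,-60],[0,0,-110],[0,0,-150],[0,0,-150]],"dr":[[0,0,0],[0,0,0],[0,0,0],[0,0,0],[0,0,0]]}'
python3 - <<'E'
from h import *
s=env.get_obs();print(s['grip_width'])
R=np.array(s['tool_rot'])
for n in ("top","scene"):
    c=cam(n)
    for t in ("long_last_toe","long_last_heel","long_last"):
        for d in env.place_of(t,n)[:1]: p=w(c,d['point']); print(n,t,round(d['p'],2),p,'tool',(R.T@(p-s['eef_pos'])*1000).round(1))
    r=env.masks_of("long_last",n)
    if r:
        P=cloud(c,r[0]['pixels']); T=((P-s['eef_pos'])@R)*1000; print(np.percentile(T,[1,99],axis=0))
# goal: last origin at stick x=-.044
goal(stick(-.044-.022),.2125,YS)
E
```

```text
clock: 8.78
eef_pos: [0.4485, 0.1055, 0.2163]
tool_rot: [[0.371, 0.929, 0.009], [0.929, -0.371, -0.0], [0.003, 0.008, -1.0]]
ft_force: [-0.2, -0.0, -3.9]
grip_width: 0.0332
gripper_force: 60.8
0.03320612804066363
top long_last_toe 0.66 [0.4911 0.216  0.1681] tool [118.2  -1.8  48.6]
top long_last_heel 0.57 [0.4224 0.0351 0.1736] tool [-75.2   1.4  42.5]
top long_last 0.9 [0.4569 0.125  0.1512] tool [21.   0.  65.1]
[[-74.959  -13.3008 -14.9823]
 [107.676   35.2687  51.8798]]
scene long_last_toe 0.67 [0.4873 0.2165 0.1588] tool [117.3  -5.6  57.8]
scene long_last_heel 0.69 [0.4125 0.0428 0.1632] tool [-71.8 -10.6  52.7]
scene long_last 0.75 [0.4525 0.1267 0.1488] tool [20.9 -4.7 67.5]
[[-53.0021 -36.7462  -9.7376]
 [115.5076  28.2442  65.5948]]
off [-100.3  204.6   -1.4] dr [-0.002  0.    -0.265] | 9.275 [0.4461 0.1055 0.2114] [-0.2 -1.  -3.7]
```

Run:
```python
from h import *
for n in ("top","scene"):
    c=cam(n); P=cloud(c,np.ones(c['depth'].shape,bool))
    Q=P[(P[:,2]>.038)&(P[:,2]<.052)&(abs(P[:,0]-.606)<.04)&(P[:,1]>-.13)&(P[:,1]<.05)]
    ys=np.arange(-.125,.05,.01); r=[]
    for y in ys:
        B=Q[abs(Q[:,1]-y)<.006]
        if len(B)>10: r.append((y,np.percentile(B[:,0],2),np.percentile(B[:,0],98)))
    r=np.array(r); m=(r[:,1]+r[:,2])/2; k=np.polyfit(r[:,0],m,1,w=1.0*(abs(r[:,2]-r[:,1]-.036)<.008)+.01)
    print(n,'width',(r[:,2]-r[:,1]).round(3),'\nmid',m.round(4),'yaw',90-np.degrees(np.arctan(k[0])),'x at y=-.05',np.polyval(k,-.05))
    for nm,ya,yb,za in (("stop",-.2,-.12,.1),("jaw",.04,.14,.116)):
        J=P[(P[:,2]>za)&(P[:,2]<.135)&(abs(P[:,0]-.606)<.05)&(P[:,1]>ya)&(P[:,1]<yb)]
        if len(J): print(nm,len(J),J.mean(0),np.percentile(J,[2,98],axis=0)[:,:2].ravel(),'face u',np.percentile((J[:,:2]-C)@(stick(1)-stick(0)),[3,50,97]))
print('mine',stick(-.0523))
```

```text
top width [0.033 0.034 0.033 0.033 0.036 0.033 0.034 0.036 0.033 0.036 0.033 0.034
 0.034 0.034 0.036 0.033 0.033 0.034] 
mid [0.5901 0.5903 0.5935 0.5933 0.5953 0.5968 0.5972 0.5988 0.6    0.6016
 0.6036 0.6041 0.6064 0.607  0.6087 0.61   0.6103 0.6133] yaw 82.3393218000121 x at y=-.05 0.5997812325532489
stop 88 [ 0.5857 -0.1548  0.1081] [ 0.56   -0.1636  0.6111 -0.1465] face u [-0.1643 -0.1584 -0.1524]
jaw 78 [0.6178 0.0846 0.1244] [0.5943 0.0771 0.6406 0.0914] face u [0.0779 0.0831 0.0893]
scene width [0.034 0.033 0.035 0.034 0.035 0.036 0.035 0.034 0.037 0.033 0.036 0.035
 0.035 0.037 0.034 0.03  0.019 0.013] 
mid [0.5896 0.5902 0.5911 0.5942 0.5939 0.5956 0.5961 0.5965 0.5997 0.601
 0.6031 0.6028 0.6053 0.6062 0.6084 0.6113 0.6186 0.6233] yaw 82.08451046466386 x at y=-.05 0.5990515538201558
stop 63 [ 0.5865 -0.1486  0.1069] [ 0.5623 -0.1562  0.6124 -0.1413] face u [-0.1589 -0.1507 -0.1463]
jaw 83 [0.6196 0.0912 0.1232] [0.5958 0.0819 0.6424 0.0982] face u [0.0824 0.0909 0.0956]
mine [ 0.6005 -0.05  ]
```

```bash
sed -i 's/^YS=.*/YS=82.3; C=np.array([.6065,.001])/' h.py
python3 -c "
from h import *
goal(stick(-.044-.0215),.2125,YS)"
```

```text
off [-101.2  203.4   -0.7] dr [-0.001  0.    -0.246] | 9.375 [0.4464 0.1055 0.2119] [-0.   0.2 -3.9]
```

```bash
python3 -m inch '{"claw":[1,1,1,1,1],"offset":[[-15,30,0],[-40,80,0],[-65,130,0],[-88,176,0],[-101,203,0]],"dr":[[0,0,-0.04],[0,0,-0.1],[0,0,-0.16],[0,0,-0.22],[0,0,-0.246]]}'
python3 -m inch '{"claw":[1,1],"offset":[[0,0,0],[0,0,0]],"dr":[[0,0,0],[0,0,0]]}'
python3 - <<'E'
from h import *
goal(stick(-.044-.0215),.1095,YS)
s=env.get_obs();R=np.array(s['tool_rot'])
for n in ("top","scene"):
    c=cam(n)
    cv2.imwrite(f"pics/c_{n}.png",cv2.resize(c['frame'][150:330,160:400],(720,540)))
    for t in ("long_last_toe","long_last_heel","long_last","jaw_top","stop_face"):
        for d in env.place_of(t,n)[:1]: p=w(c,d['point']); print(n,t,round(d['p'],2),p,'stick',((p[:2]-C)@np.c_[stick(1)-C,stick(0,1)-C]*1000).round(1))
E
```

```text
clock: 10.0
eef_pos: [0.599, -0.0658, 0.2121]
tool_rot: [[0.134, 0.991, 0.0], [0.991, -0.134, -0.0], [-0.0, 0.0, -1.0]]
ft_force: [0.3, 1.2, -3.7]
grip_width: 0.0332
gripper_force: 61.0
clock: 10.25
eef_pos: [0.5971, -0.0632, 0.2117]
tool_rot: [[0.134, 0.991, -0.001], [0.991, -0.134, 0.001], [0.001, -0.002, -1.0]]
ft_force: [-0.6, 0.0, -3.5]
grip_width: 0.0331
gripper_force: 61.2
off [ -0.7   0.9 102.2] dr [-0.002 -0.001  0.   ] | 10.25 [ 0.5971 -0.0632  0.2117] [-0.6  0.  -3.5]
top long_last_toe 0.91 [0.611  0.0547 0.1629] stick [53.9  2.8]
top long_last_heel 0.77 [ 0.5878 -0.1374  0.167 ] stick [-139.7   -0. ]
top long_last 0.88 [ 0.601  -0.0439  0.148 ] stick [-45.2  -0.5]
top jaw_top 0.72 [0.6185 0.0843 0.1244] stick [84.1 -0.8]
top stop_face 0.75 [ 0.59   -0.1457  0.0446] stick [-147.6   -3.3]
scene long_last_toe 0.78 [0.6084 0.0532 0.1591] stick [52.   5.1]
scene long_last_heel 0.86 [ 0.583  -0.1343  0.1663] stick [-137.3    5.2]
scene long_last 0.6 [ 0.5982 -0.0425  0.1502] stick [-44.3   2.4]
scene jaw_top 0.66 [0.6153 0.0928 0.1247] stick [92.1  3.6]
scene stop_face 0.66 [ 0.5857 -0.146   0.0433] stick [-148.5    0.9]
```

View pics/c_scene.png

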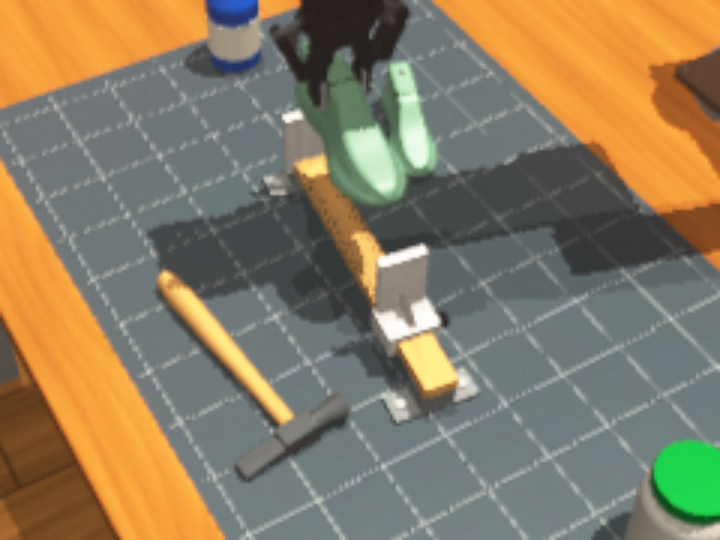

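The held last (crop 360,150) is lined up over the bar, between the stop (300,140) and the jaw (405,285). I lower it, then feel for the bar.

```bash
python3 -m inch '{"claw":[1,1,1,1,1],"offset":[[0,1,35],[0,1,65],[0,1,85],[0,1,95],[0,1,98]],"dr":[[0,0,0],[0,0,0],[0,0,0],[0,0,0],[0,0,0]]}'
python3 -m inch '{"claw":[1,1,1,1],"offset":[[0,0,0],[0,0,2],[0,0,4],[0,0,4]],"dr":[[0,0,0],[0,0,0],[0,0,0],[0,0,0]]}'
python3 -m inch '{"claw":[1,1],"offset":[[0,0,1.5],[0,0,1.5]],"dr":[[0,0,0],[0,0,0]]}'
```

```text
clock: 11.48
eef_pos: [0.5987, -0.0638, 0.1143]
tool_rot: [[0.134, 0.991, 0.0], [0.991, -0.134, -0.0], [-0.0, 0.0, -1.0]]
ft_force: [0.7, -0.1, -4.1]
grip_width: 0.0331
gripper_force: 61.1
clock: 11.98
eef_pos: [0.5985, -0.0637, 0.1103]
tool_rot: [[0.134, 0.991, -0.0], [0.991, -0.134, 0.0], [-0.0, -0.0, -1.0]]
ft_force: [-0.4, 0.6, -3.7]
grip_width: 0.0329
gripper_force: 61.2
clock: 12.22
eef_pos: [0.5984, -0.0637, 0.1087]
tool_rot: [[0.134, 0.991, -0.0], [0.991, -0.134, 0.0], [0.0, -0.0, -1.0]]
ft_force: [-0.2, -0.7, -4.1]
grip_width: 0.0329
gripper_force: 61.1
```

```bash
python3 -m inch '{"claw":[1,1],"offset":[[0,0,0.7],[0,0,0.7]],"dr":[[0,0,0],[0,0,0]]}' | grep -E "eef|ft"
python3 -m inch '{"claw":[1,1],"offset":[[0,0,0.6],[0,0,0.6]],"dr":[[0,0,0],[0,0,0]]}'| grep -E "eef|ft"
python3 -m inch '{"claw":[1,1],"offset":[[0,0,0.5],[0,0,0.5]],"dr":[[0,0,0],[0,0,0]]}'| grep -E "eef|ft"
```

```text
eef_pos: [0.5986, -0.0638, 0.1084]
ft_force: [-0.2, 0.8, -2.9]
eef_pos: [0.5986, -0.0638, 0.1084]
ft_force: [-4.9, 0.7, 2.5]
eef_pos: [0.5987, -0.0638, 0.1084]
ft_force: [-3.7, 0.0, 6.4]
```

```bash
python3 -m inch '{"claw":[1,1,1,1],"offset":[[0,0,-0.8],[-2,0,-0.8],[-4,0,-0.8],[-6,0,-0.8]],"dr":[[0,0,0],[0,0,0],[0,0,0],[0,0,0]]}' | grep -E "eef|ft"
python3 -m inch '{"claw":[1,1],"offset":[[-1.5,0,0],[-1.5,0,0]],"dr":[[0,0,0],[0,0,0]]}'| grep -E "eef|ft"
python3 -m inch '{"claw":[1,1],"offset":[[-1,0,0],[-1,0,0]],"dr":[[0,0,0],[0,0,0]]}'| grep -E "eef|ft"
```

```text
eef_pos: [0.5987, -0.0695, 0.1083]
ft_force: [1.0, 4.4, 3.0]
eef_pos: [0.5983, -0.0713, 0.1083]
ft_force: [2.5, 3.1, 2.7]
eef_pos: [0.5979, -0.0722, 0.1083]
ft_force: [1.5, 4.7, 4.2]
```

```bash
python3 -m inch '{"claw":[1,1],"offset":[[-1,0,0],[-1,0,0]],"dr":[[0,0,0],[0,0,0]]}'| grep -E "eef|ft"
python3 -m inch '{"claw":[1,1],"offset":[[-1,0,0],[-1,0,0]],"dr":[[0,0,0],[0,0,0]]}'| grep -E "eef|ft"
python3 -m inch '{"claw":[1,1],"offset":[[-0.7,0,0],[-0.7,0,0]],"dr":[[0,0,0],[0,0,0]]}'| grep -E "eef|ft"
```

```text
eef_pos: [0.5977, -0.0731, 0.1083]
ft_force: [1.1, 4.8, 6.1]
eef_pos: [0.5976, -0.0734, 0.1083]
ft_force: [1.8, 6.8, 5.5]
eef_pos: [0.5975, -0.0735, 0.1083]
ft_force: [2.7, 8.5, 5.7]
```

```bash
python3 -m inch '{"claw":[1,0.3,0,0,0],"offset":[[0.5,0,-0.3],[0.5,0,-0.3],[0.5,0,-0.3],[0.5,0,-0.3],[0.5,0,-0.3]],"dr":[[0,0,0],[0,0,0],[0,0,0],[0,0,0],[0,0,0]]}' | grep -E "eef|ft|grip"
python3 -m inch '{"claw":[0,0,0,0,0],"offset":[[0,0,-20],[0,0,-70],[0,0,-130],[60,0,-130],[120,0,-130]],"dr":[[0,0,0],[0,0,0],[0,0,0],[0,0,0],[0,0,0]]}'| grep -E "eef|ft|grip"
python3 - <<'E'
from h import *
S=np.c_[stick(1)-C,stick(0,1)-C]
for n in ("top","scene"):
    c=cam(n)
    cv2.imwrite(f"pics/d_{n}.png",cv2.resize(c['frame'][150:330,160:400],(720,540)))
    for t in ("long_last_toe","long_last_heel","long_last","jaw_top","stop_face"):
        for d in env.place_of(t,n)[:1]: p=w(c,d['point']); print(n,t,round(d['p'],2),p,'stick',((p[:2]-C)@S*1000).round(1))
goal(stick(.16),.24,YS)
E
```

```text
eef_pos: [0.5968, -0.0747, 0.1078]
ft_force: [-0.2, -0.6, -0.2]
grip_width: 0.085
gripper_force: 0.0
eef_pos: [0.6142, 0.0451, 0.2419]
ft_force: [0.6, -0.7, -0.5]
grip_width: 0.0857
gripper_force: 0.0
top long_last_toe 0.84 [0.6139 0.0431 0.0587] stick [42.7 -1.6]
top long_last_heel 0.8 [ 0.5872 -0.1481  0.064 ] stick [-150.3   -0.9]
top long_last 0.79 [ 0.602  -0.0555  0.0417] stick [-56.6  -3.1]
top jaw_top 0.49 [ 0.5355  0.4051 -0.002 ] stick [391.  124.5]
top stop_face 0.74 [ 0.5882 -0.1475  0.0445] stick [-149.6   -1.8]
scene long_last_toe 0.66 [0.6085 0.0441 0.057 ] stick [43.   3.8]
scene long_last_heel 0.94 [ 0.5861 -0.1428  0.0622] stick [-145.2    0.9]
scene long_last 0.65 [ 0.601  -0.0525  0.0469] stick [-53.7  -1.7]
scene jaw_top 0.62 [0.6136 0.089  0.1286] stick [88.2  4.8]
scene stop_face 0.91 [ 0.5846 -0.1459  0.0396] stick [-148.5    2. ]
off [116.8  -1.   -1.9] dr [-0.     0.    -0.001] | 16.575 [0.6131 0.0437 0.2381] [-0.1 -0.  -1.1]
```

View pics/d_scene.png

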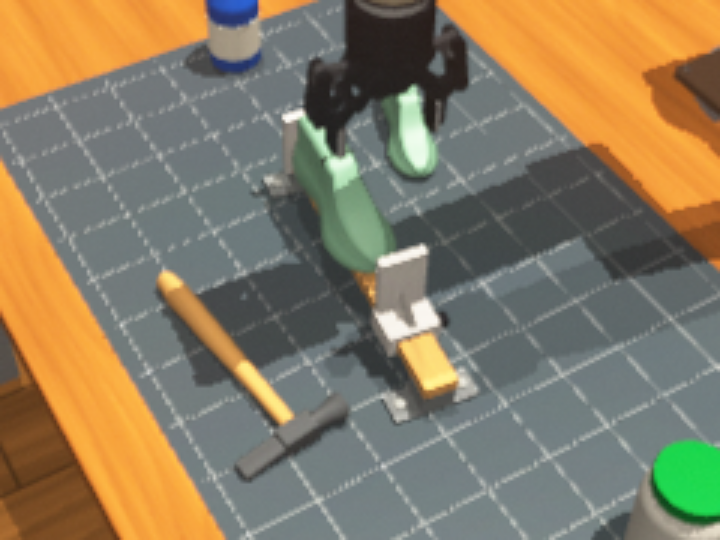

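The last stands on the bar with its heel at the stop (crop 310,140) and its toe at (365,250), leaving a gap to the jaw plate (400,270). The bottle, hammer, jar and short last have not moved. Next I push the jaw from behind with shut fingers.

```bash
python3 -m inch '{"claw":[1,1,1,1,1],"offset":[[55,-1,0],[92,-1,0],[92,-1,50],[92,-1,100],[92,-1,129]],"dr":[[0,0,0],[0,0,0],[0,0,0],[0,0,0],[0,0,0]]}' 
python3 -m inch '{"claw":[1,1,1,1,1],"offset":[[0,0,0],[-15,0,0],[-30,0,0],[-45,0,0],[-52,0,0]],"dr":[[0,0,0],[0,0,0],[0,0,0],[0,0,0],[0,0,0]]}' 
python3 -m inch '{"claw":[1,1],"offset":[[-4,0,0],[-4,0,0]],"dr":[[0,0,0],[0,0,0]]}'| grep -E "eef|ft"
python3 -c "
from h import *
goal(stick(.065),.11,YS)"
```

```text
clock: 17.2
eef_pos: [0.6228, 0.1355, 0.1057]
tool_rot: [[0.134, 0.991, -0.005], [0.991, -0.134, -0.0], [-0.001, -0.004, -1.0]]
ft_force: [-0.1, -0.2, 0.4]
grip_width: 0.0003
gripper_force: 0.0
clock: 17.82
eef_pos: [0.6188, 0.0836, 0.1112]
tool_rot: [[0.135, 0.991, 0.004], [0.991, -0.135, 0.001], [0.002, 0.004, -1.0]]
ft_force: [2.2, 4.4, 2.2]
grip_width: -0.0002
gripper_force: 2.1
eef_pos: [0.6168, 0.0799, 0.1091]
ft_force: [0.0, 0.4, 0.2]
off [-14.6   0.3  -0.8] dr [-0.     0.001  0.001] | 18.075 [0.6168 0.0799 0.1091] [0.  0.4 0.2]
```

```bash
python3 -m inch '{"claw":[1,1,1,1,1],"offset":[[-2,0,0],[-4,0,0],[-6,0,0],[-7,0,0],[-8,0,0]],"dr":[[0,0,0],[0,0,0],[0,0,0],[0,0,0],[0,0,0]]}'| grep -E "eef|ft"
python3 -m inch '{"claw":[1,1],"offset":[[-1,0,0],[-2,0,0]],"dr":[[0,0,0],[0,0,0]]}'| grep -E "eef|ft"
python3 -m inch '{"claw":[1,1],"offset":[[-1,0,0],[-2,0,0]],"dr":[[0,0,0],[0,0,0]]}'| grep -E "eef|ft"
python3 - <<'E'
from h import *
c=cam("scene"); cv2.imwrite("pics/e.png",cv2.resize(c['frame'][185:265,240:340],(800,600),interpolation=cv2.INTER_CUBIC))
E
```

```text
eef_pos: [0.6156, 0.0725, 0.1088]
ft_force: [1.0, 4.2, 0.6]
eef_pos: [0.6153, 0.0705, 0.1088]
ft_force: [0.0, 4.2, 0.3]
eef_pos: [0.6151, 0.0685, 0.1088]
ft_force: [0.7, 4.4, 0.5]
```

View pics/e.png

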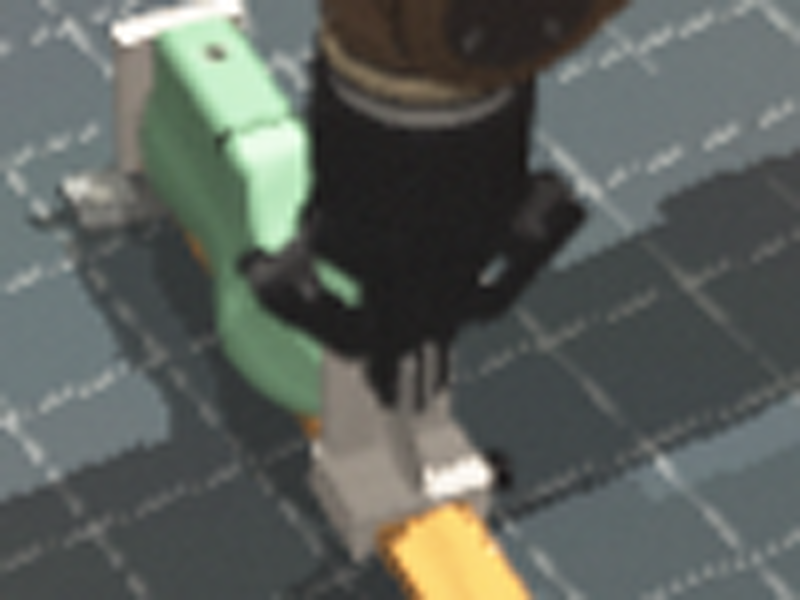

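The shut fingers (410,380) are behind the jaw plate (345,390). The toe (300,400) is a few mm short of the jaw. I keep creeping.

```bash
for i in 1; do :; done
python3 -m inch '{"claw":[1,1],"offset":[[-1,0,0],[-1.5,0,0]],"dr":[[0,0,0],[0,0,0]]}'| grep -E "eef|ft"
python3 -m inch '{"claw":[1,1],"offset":[[-1,0,0],[-1,0,0]],"dr":[[0,0,0],[0,0,0]]}'| grep -E "eef|ft"
python3 -m inch '{"claw":[1,1],"offset":[[-1,0,0],[-1,0,0]],"dr":[[0,0,0],[0,0,0]]}'| grep -E "eef|ft"
python3 -m inch '{"claw":[1,1],"offset":[[-1,0,0],[-1,0,0]],"dr":[[0,0,0],[0,0,0]]}'| grep -E "eef|ft"
```

```text
eef_pos: [0.6149, 0.067, 0.1088]
ft_force: [-0.0, 3.7, 0.5]
eef_pos: [0.6148, 0.0666, 0.1089]
ft_force: [-0.2, 5.8, -0.7]
eef_pos: [0.6148, 0.0665, 0.1089]
ft_force: [0.9, 7.7, -2.3]
eef_pos: [0.6148, 0.0664, 0.1089]
ft_force: [1.8, 10.9, -1.3]
```

```bash
python3 -m inch '{"claw":[1,1,1],"offset":[[-1,0,0],[-1.5,0,0],[-1.5,0,0]],"dr":[[0,0,0],[0,0,0],[0,0,0]]}'| grep -E "eef|ft"
python3 -m inch '{"claw":[1,1,1,1,1],"offset":[[3,0,0],[12,0,0],[25,0,0],[40,0,-30],[60,0,-90]],"dr":[[0,0,0],[0,0,0],[0,0,0],[0,0,0],[0,0,0]]}'| grep -E "eef|ft"
python3 -m inch '{"claw":[1,1,1,1],"offset":[[60,0,-40],[110,0,-40],[110,0,-40],[110,0,-40]],"dr":[[0,0,0],[0,0,0],[0,0,0],[0,0,0]]}'| grep -E "clock|eef|ft"
python3 - <<'E'
from h import *
S=np.c_[stick(1)-C,stick(0,1)-C]
for n in ("top","scene"):
    c=cam(n)
    for t in ("long_last_toe","long_last_heel","jaw_top","jaw_face","stop_face","short_last","glue_jar","solvent_bottle","hammer"):
        for d in env.place_of(t,n)[:1]: p=w(c,d['point']); print(n,t,round(d['p'],2),p,'stick',((p[:2]-C)@S*1000).round(1))
    P=cloud(c,np.ones(c['depth'].shape,bool))
    J=P[(P[:,2]>.114)&(P[:,2]<.135)&(abs(P[:,0]-.61)<.06)&(P[:,1]>.02)&(P[:,1]<.14)]
    T=P[(P[:,2]>.1)&(P[:,2]<.114)&(abs(P[:,0]-.59)<.05)&(P[:,1]<-.14)&(P[:,1]>-.2)]
    print('plates u',((J[:,:2]-C)@S).mean(0),((T[:,:2]-C)@S).mean(0))
c=cam("scene"); cv2.imwrite("pics/f.png",cv2.resize(c['frame'][170:290,230:390],(800,600),interpolation=cv2.INTER_CUBIC))
E
```

```text
eef_pos: [0.6148, 0.0663, 0.1089]
ft_force: [2.4, 14.8, -2.7]
eef_pos: [0.6207, 0.1218, 0.1958]
ft_force: [0.6, -0.9, 0.9]
clock: 21.75
eef_pos: [0.637, 0.2308, 0.2379]
ft_force: [-0.4, -0.2, -0.6]
top long_last_toe 0.77 [0.6126 0.0388 0.0598] stick [38.3 -1. ]
top long_last_heel 0.92 [ 0.5912 -0.1478  0.0649] stick [-149.5   -4.8]
top jaw_top 0.74 [0.612  0.0461 0.1221] stick [45.5  0.6]
top jaw_face 0.68 [0.6162 0.0419 0.0454] stick [41.8 -4.1]
top stop_face 0.77 [ 0.5884 -0.1449  0.0465] stick [-147.    -1.6]
top short_last 0.62 [ 0.4473 -0.164  -0.0015] stick [-184.8  135.6]
top glue_jar 0.69 [ 0.775   0.0291 -0.0001] stick [  50.4 -163.3]
top solvent_bottle 0.93 [ 0.556  -0.402  -0.0021] stick [-406.1   -3.9]
top hammer 0.9 [ 0.7756  0.0287 -0.0051] stick [  50.1 -163.9]
plates u [ 0.0458 -0.0002] [-0.1566 -0.0007]
scene long_last_toe 0.68 [0.6087 0.0427 0.0565] stick [41.6  3.4]
scene long_last_heel 0.57 [ 0.5836 -0.1454  0.0639] stick [-148.2    3. ]
scene jaw_top 0.87 [0.6115 0.0502 0.1271] stick [49.5  1.7]
scene jaw_face 0.78 [0.6108 0.0442 0.047 ] stick [43.3  1.5]
scene stop_face 0.63 [ 0.5862 -0.1441  0.045 ] stick [-146.5    0.7]
scene short_last 0.76 [ 0.444  -0.159  -0.0019] stick [-180.4  139.6]
scene glue_jar 0.58 [0.5321 0.4116 0.005 ] stick [397.  128.7]
scene solvent_bottle 0.63 [ 0.5491 -0.3939 -0.0008] stick [-399.1    3.9]
plates u [0.0526 0.0012] [-0.1522 -0.0033]
```

View pics/f.png

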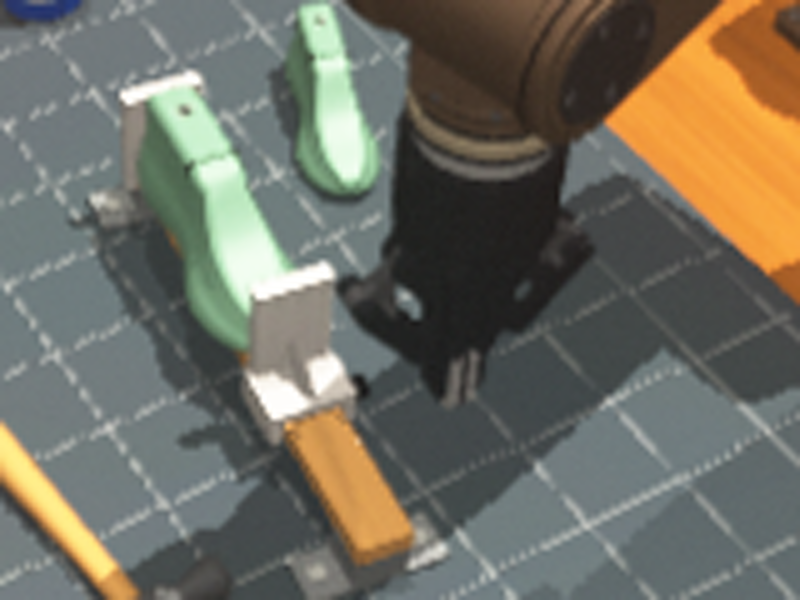

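The last is snug between the stop (crop 130,120) and the jaw (290,310), and the arm is clear. The plate spacing gives a jaw opening of about 191 mm against the 192 mm last. One quick centring check remains.

Run:
```python
from h import *
S=np.c_[stick(1)-C,stick(0,1)-C]
for n in ("top","scene"):
    c=cam(n); P=cloud(c,np.ones(c['depth'].shape,bool)); U=(P[:,:2]-C)@S
    m=(P[:,2]>.1165)&(P[:,2]<.129)&(U[:,0]>-.138)&(U[:,0]<-.065)&(abs(U[:,1])<.03); Q=U[m]
    k=np.polyfit(Q[:,0],Q[:,1],1); print(n,len(Q),'comb mid y',np.percentile(Q[:,1],[3,97]).mean(),'yaw',np.degrees(np.arctan(k[0])),'z',np.median(P[m,2]))
```

```text
top 293 comb mid y -0.0011132515538140927 yaw 0.9039520734406628 z 0.12175103495097828
scene 155 comb mid y -0.00039932077743121044 yaw -0.9105224015782397 z 0.12176494406143945
```

Centred within about 1 mm, parallel to the bar, and the comb height is right (122 against 123 mm).

```bash
python3 -c "
from bench import env
print(env.job_done())"
```

```text
the job is handed in; nothing more can be done
None
```

The long last stands sole down along the middle of the bar, its heel against the stop and the jaw touching its toe (opening about 192 mm); the arm is clear, the other things were left alone, and the job is handed in.

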